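Mix a filter tube and push it through in the lever press

ROBOT

A 6-joint arm with a two-finger parallel gripper is mounted at the origin on the work surface. World frame = base frame: x ahead of the robot, y to its left, z up, the work surface at z = 0. Lengths are in m, angles in degrees, forces in N, time in s.
With the tool pointing down it reaches from about 0.4 to 0.825 m from the base axis. Payload 7 kg.
Tool frame: the origin (TCP) lies midway between the tips of the shut fingers; the grasp point (between the pads) lies 19 mm behind it (ctrl.grasp_offset is the distance from the TCP to the grasp point, in m); z points along the fingers, x is the direction in which the jaws open and shut, and the axes are right-handed (so a half turn about z gives the same grasp; the last joint's range is limited). The gripper opens to 88 mm and grips with 3 to 60 N. Pads are 19 mm wide; open, the fingers measure 130 mm over their backs; the gripper's body (78 mm by 193 mm) begins 47 mm behind the grasp point.
Start: joints at [80.621, 20.546, 0.682, 0, -70.136, -16.507], TCP at [0.295, 0.607, 0.227] pointing down, gripper open.
Joint ranges: [-176.03, 176.03], [-82.01, 121.73], [-58.28, 71.71], [-173.87, 95.51], [-174.79, -0.11], [-173.66, 173.66]. Speed limits (degrees/s): [136.94, 136.94, 172.46, 180, 180, 180].

INTERFACE

Orientations are given as [roll, pitch, yaw] about the fixed x, y, z axes, in that order (R = Rz(yaw) Ry(pitch) Rx(roll)).
In Python, from plant import sensors, snapshot, order, ctrl gives the robot as it stands.
- The arm moves only by the tool send_rows, never from a script. Its argument "commands" is a list of rows, each a list of 3 entries, a list of its own where there are three numbers: the closure, from 0 (fully open) to 1 (shut), then the shift along the world's x, y, z in units of 0.25 m (1.0 is 0.25 m), then the turn, a rotation vector about the world's x, y, z in units of 360 degrees (1.0 is 360 degrees). In form: [[hand, [x, y, z], [ax, ay, az]], ...]. A call has 1 to 12 rows; each row shifts and turns the pose as measured when the row begins; what a row does not reach is not made up. A row lasts 1/10 s, in which the tool goes at most 50 mm and 8.59 degrees, less where a joint would pass 70% of its speed; a pose out of reach is approached as far as the arm can. A call with a number of a shift or a turn outside -1 to 1 is refused whole. A call with a gripper value outside its range is refused whole. The fingers move at their own pace and stop on an object; the grip force is fixed at half the most. Time passes only in rows, so rows that do not move let the fingers close. It gives the time, the measured TCP pose, the force and the opening at its end, in the units of the state.
- sensors.get_obs(): the state, without advancing time (a new reading comes with each control period).
- snapshot(name): name is "scene" or "top" or "wrist"; returns a dict with "color" (420x560x3 uint8, blue, green, red), "z_map" (420x560 float32, m along the optical axis (not along the pixel's ray), 0 where there is no reading), "mtx" (3x3 intrinsics, pixels), "xyz" and "attitude" of the camera in the world. Camera axes: x right, y down, z forward; pixel columns grow to the right and rows downward; lengths in m; the calibration is good to about 2 mm. A picture is of the moment at which its call begins.
- order.close_job(): hands the job in, once; it reports no verdict.
The state is a dict: "clock": time; "joint_pos": joint angles; "qvel": joint speeds; "tau": joint torques, N m; "tool_pos": TCP position; "orientation": TCP orientation; "force": force on the tool from outside, world axes, zero at the start; "moment": the same for the moment, N m; "opening": finger opening in m.
Only numpy, scipy, OpenCV 4.12 (cv2) and the standard library are available. Lean on these libraries where they do the work, as an engineer would, in place of code of your own. Each camera call takes 0.05 s, during which the arm holds its last target.

TASK

Take the filter tube whose plunger still stands up, press its foot down into the vortex mixer's cup until the cup is fully down and keep it there for about a second, then stand it upright in the round nest of the lever press and let go of it. Only then flip the press's safety catch by pressing its thumb tab down, pull the lever all the way down so that the plunger is pushed home, and finish while still holding the lever down; do not disturb the other things on the bench.

Things in the scene. Friction and masses are not known exactly. Their poses are not given: they have to be found in the camera images.
- tube_mid (a point): the filter tube to process: plain white plastic barrel, 28 mm across, 70 mm tall, standing on its flat foot; a grey plunger with a 25 mm flat disc stands 22 to 26 mm above the barrel's rim. This point is on the barrel's axis, 35 mm above its foot; z along the barrel, upward. Loose, about 70 g
- plunger (a joint): plunger of that tube: 0 = fully up (disc top 26 mm above the rim), 0.020 = pushed home (disc top 6 mm above the rim). It moves stiffly, needs about 12 N, and stays where it is left
- spent_mid (a point): a used filter tube, bystander: the same barrel, but its plunger is already home (disc top only 6 mm above the rim). Point 35 mm above its foot; the two tubes may stand in either order
- mixer: vortex mixer, white box about 165 x 130 mm and 100 mm tall, fixed; its front with knob and switch faces its own -x; origin under its centre on the table, z up. A round black rubber cup stands over its centre
- cup_floor (a point): centre of the floor of the mixer's rubber cup, where a tube's foot rests (132 mm above the table when up); the floor is a dish 40 mm across inside, 8 mm below the cup's rim; z up
- mixer_cup (a joint): sprung travel of the mixer's cup: 0 = up, 0.006 = fully down (about 8 N); it springs back
- press: lever press, white enamelled base 205 x 120 mm and 20 mm high, fixed; origin on the table under the lever's pivot, z up; the front faces its own -x: the nest lies 85 mm in front of the pivot, the base reaches 148 mm in front and 58 mm behind. A fork 40 mm wide (y) and 44 mm deep carries the lever at the origin, up to 127 mm high, its left (+y) cheek up to 170 mm; an ear on that cheek carries the catch, to y = +68 mm
- nest_floor (a point): centre of the floor of the press's round nest, 24 mm above the table: a socket with a bore of 35 mm, its wall 17 mm high above this floor and flared to 48 mm inside at the mouth; its axes are those of the press (x away from its front, z up). The raised lever stands up 85 mm behind it, so the gripper fits there with its fingers left and right (along y) of the tube
- lever_pivot (a point): pivot of the lever, 110 mm above the table, axis along the press's y; axes as the press. The lever is a steel bar 18 mm wide (y), 16 mm thick, 190 mm long from here
- lever_grip (a point): middle of the lever's black handle: a round bar 22 mm thick, 75 mm long, sticking out sideways to the right (-y of the press) at the lever's free end, 178 mm from the pivot axis, this point 51 mm right of the lever's centre line. It turns freely about its own length, so it can be pinched from above, one finger in front and one behind. Raised: 284 mm above the table, 35 mm behind the pivot
- press_lever (a joint): lever angle in rad: 0 = raised, leaning 0.2 back past vertical; it swings over to the front (-x of the press) and down, level at 1.77. A steel foot under the lever meets the raised plunger at about 1.47 and has pushed it home at about 1.70; stop at 1.74. A spring lifts it again as soon as it is let go; pulling takes about 3 to 12 N at the handle. While the catch is shut the lever is blocked (below 0.15)
- catch_tab (a point): top face, at the middle, of the catch's ridged thumb tab, 24 mm (x) by 30 mm (y) and 6 mm thick: shut, it lies level, 97 mm left (+y) of the lever's centre line and 8 mm in front of its pivot, 159 mm above the table. The catch is a flat rocker on a pivot 37 mm nearer the lever and 4 mm lower than this point, axis along the press's x; its tongue crosses in front of the lever
- press_catch (a joint): catch angle in rad: 0 = shut, tongue level across the lever; grows as the tab is pressed down and the tongue swings up; above 0.8 the lever is free; stop at 1.0. Stays where it is left; about 2 to 3 N on the tab
- reagent_bottle: bystander, amber bottle 68 mm across, 155 mm tall; origin under its centre
- salt_jar: bystander, white jar 48 mm across, 58 mm tall; origin under its centre
- beaker: bystander, glass beaker 68 mm across, 88 mm tall; origin under its centre
- wash_bottle: bystander, white wash bottle 64 mm across, 185 mm tall with its spout; origin under its centre
- tip_box: bystander, box 119 x 82 mm, 78 mm tall; origin under its centre
- spatula: bystander, thin steel spatula 180 mm long lying flat; origin under its middle
Not all that is in view belongs to the job. What is shaped like the part that bears tube_mid but blue or brown is not meant.

How it is judged (in metres and radians):
On the way, in this order (a step that is already met when the one before it is completed fails the run):
1. the filter tube, held upright, presses the mixer's cup fully down (value of joint mixer_cup above 0.005 m and horizontal distance between tube_mid and cup_floor below 0.015 m and angle between tube_mid's own z axis and vertical below 0.25 rad and contact force between filter_tube and mixer_cup above 4 N), for 0.6 s.
2. the tube stands in the press's nest, let go, with the catch still shut (horizontal distance between tube_mid and nest_floor below 0.006 m and height (world z) of tube_mid below 0.063 m and angle between tube_mid's own z axis and vertical below 0.12 rad and contact force between the fingers and filter_tube below 0.1 N and value of joint press_catch below 0.5 rad and value of joint plunger below 0.008 m), for 0.2 s.
3. the catch is flipped with the lever still raised (value of joint press_catch above 0.75 rad and value of joint press_lever below 0.25 rad), for 0.1 s.
4. the lever is pulled right down and the plunger is home (value of joint press_lever above 1.64 rad and value of joint plunger above 0.017 m), for 0.3 s.
At the end, for the whole second after the job is handed in: through the last second the robot holds the lever down (1.64 rad or more, touching it with over 1.5 N), the plunger is home to within 3 mm, the catch is open, and the tube stands upright in the nest (within 6 mm of its axis, foot within 4 mm of its floor) (all of step 4 and value of joint press_catch above 0.7 rad and horizontal distance between tube_mid and nest_floor below 0.006 m and height (world z) of tube_mid below 0.063 m and angle between tube_mid's own z axis and vertical below 0.12 rad and contact force between any of the fingers, the arm and press_lever above 1.5 N); the arm keeps its last pose, push and grip.
It fails at once if a bystander is shifted more than 40 mm or knocked over (distance of any of spent_mid, reagent_bottle, salt_jar, beaker, wash_bottle, tip_box, spatula from where it was at the start of the episode above 0.04 m or angle between any of spent_mid, reagent_bottle, salt_jar, beaker, wash_bottle's own z axis and vertical above 0.7 rad).
It fails at once if the filter tube is tipped over (angle between tube_mid's own z axis and vertical above 1 rad).
It also fails if it takes over 72 s, if anything falls off the work surface, if the arm or the gripper's body presses on something with over 40 N, if the wrist force passes 120 N, or if a joint passes its speed limit or range.

## Working session

There is one attempt and no reset: what is moved stays moved. The work goes in short steps, Python scripts to look and compute and a tool call to move; the robot and the scene stay as the last step left them, time stands still between calls to the robot, and variables do not carry over. Pictures are saved under pics/ and viewed, and the job is handed in when it is done.

Besides the shell and the picture viewer there is one more tool, called after "Call:" in YAML: its name, and indented under it one key for each argument. send_rows: Moves the arm, as the interface text tells. Its arguments: {"type":"object","properties":{"commands":{"type":"array","items":{"type":"array"}}},"required":["commands"]}

```bash
ls; mkdir -p pics; python3 - <<'E'
from plant import sensors, snapshot, order, ctrl
import cv2, numpy as np, pickle
print(sensors.get_obs())
d={}
for n in ["scene","top","wrist"]:
    s=snapshot(n); d[n]=s; cv2.imwrite(f"pics/{n}0.png",s["color"]); print(n,s["mtx"],s["xyz"],s["attitude"])
pickle.dump(d,open("s0.pkl","wb"))
E
```

```text
pics
{'clock': 0.0, 'joint_pos': array([ 8.06212587e+01,  2.05917819e+01,  6.33963168e-01, -1.86810912e-02,
       -7.01343655e+01, -1.65074415e+01]), 'qvel': array([-0.01188214, -0.02075614, -0.06783518,  0.08188416,  0.09640092,
        0.05862262]), 'tau': array([-3.78531222e-04, -5.82727754e+01,  2.93042189e+01,  6.99670002e+00,
        6.75269999e-03, -1.68083188e-04]), 'tool_pos': array([0.29451049, 0.60683404, 0.22562472]), 'orientation': array([-1.79990642e+02, -9.33748902e-02, -1.15892553e+02]), 'force': array([ 0.36694267,  0.51319509, -0.0973679 ]), 'moment': array([-0.01881511,  0.00534533,  0.01012718]), 'opening': 0.0873581211764857}
scene [[441.31510302   0.         281.81861627]
 [  0.         441.31510302 210.22314417]
 [  0.           0.           1.        ]] [1.08816005 0.59758587 0.78786921] [-125.70711298   -0.94617224  140.60945648]
top [[433.301973     0.         273.98594196]
 [  0.         433.301973   212.4022949 ]
 [  0.           0.           1.        ]] [ 0.38982242 -0.03979538  1.19333568] [-169.87004602    0.67012306  -91.34011496]
wrist [[315.73416643   0.         278.28629691]
 [  0.         315.73416643 213.61742565]
 [  0.           0.           1.        ]] [0.35696727 0.57711635 0.38262816] [ 165.11881129   -0.17692465 -115.89759703]
```

View pics/scene0.png

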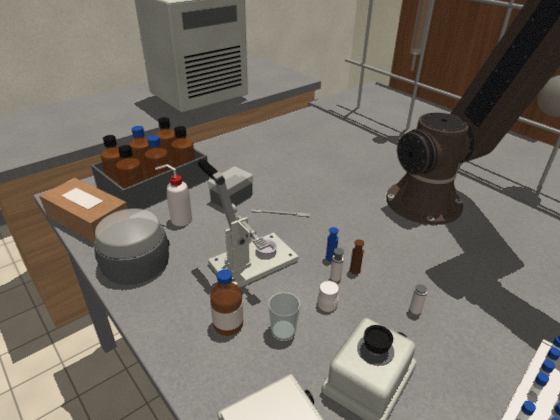

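View pics/top0.png

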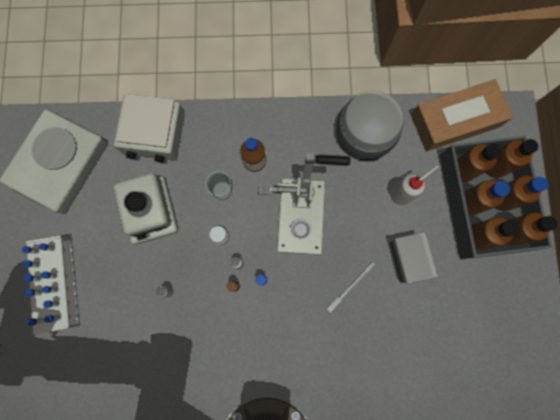

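View pics/wrist0.png

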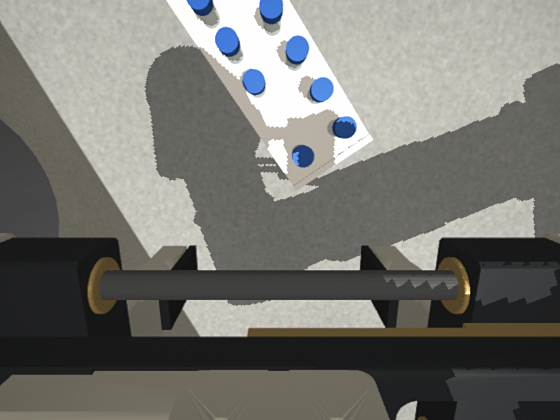

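```bash
python3 - <<'E'
import pickle,cv2,numpy as np
d=pickle.load(open("s0.pkl","rb"))
s=d["scene"]["color"]; t=d["top"]["color"]
a=cv2.resize(s[215:325,310:440],None,fx=4,fy=4,interpolation=cv2.INTER_CUBIC)
b=cv2.resize(t[220:310,140:280],None,fx=4,fy=4,interpolation=cv2.INTER_CUBIC)
cv2.imwrite("pics/cA.png",a);cv2.imwrite("pics/cB.png",b)
c=cv2.resize(s[150:290,180:310],None,fx=4,fy=4,interpolation=cv2.INTER_CUBIC);cv2.imwrite("pics/cC.png",c)
c=cv2.resize(t[140:260,250:360],None,fx=5,fy=5,interpolation=cv2.INTER_CUBIC);cv2.imwrite("pics/cD.png",c)
E
```

```text
(no output)
```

View pics/cA.png

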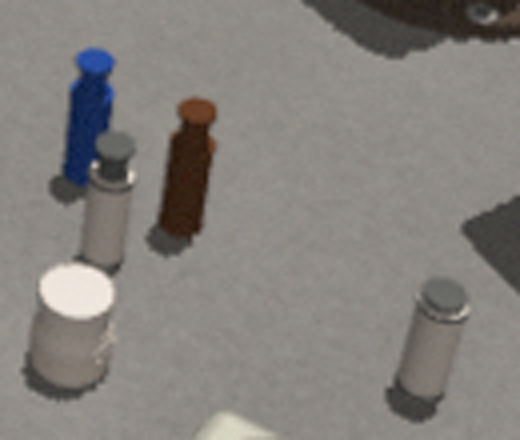

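View pics/cB.png

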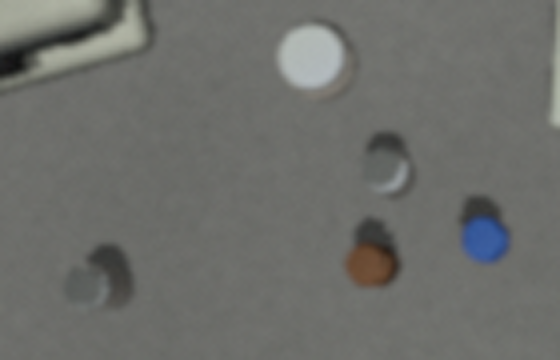

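View pics/cC.png

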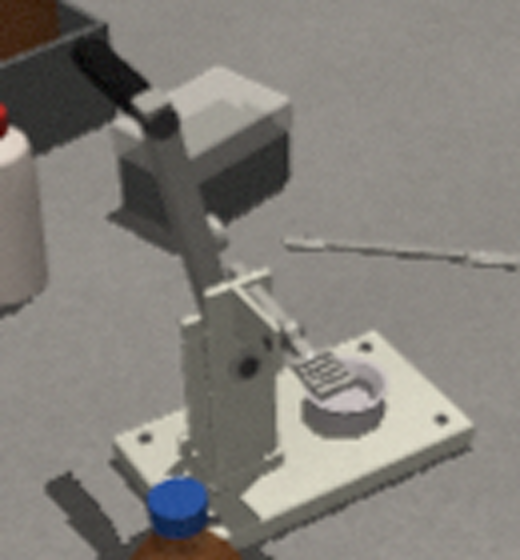

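View pics/cD.png

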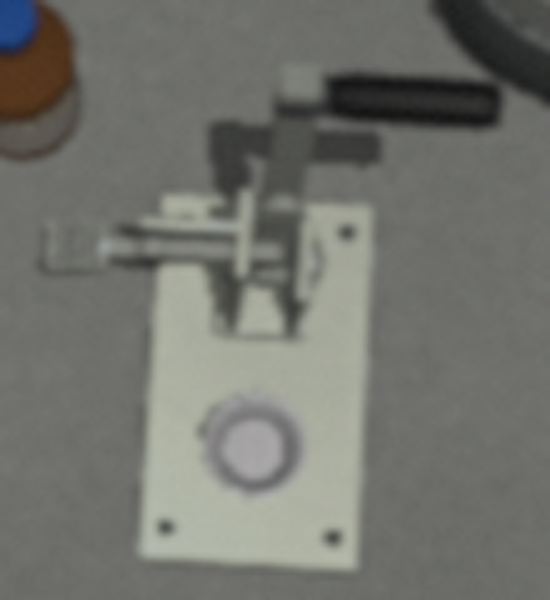

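```bash
cat > h.py <<'E'
import numpy as np, cv2
from scipy.spatial.transform import Rotation as R
def rot(s): return R.from_euler('xyz',s["attitude"],degrees=True).as_matrix()
def ray(s,u,v):
    K=s["mtx"]; d=np.array([(u-K[0,2])/K[0,0],(v-K[1,2])/K[1,1],1.0]); return np.array(s["xyz"]),rot(s)@d
def plane(s,u,v,z):
    o,d=ray(s,u,v); return o+d*(z-o[2])/d[2]
def depth(s,u,v):
    o,d=ray(s,u,v); return o+d*float(s["z_map"][int(round(v)),int(round(u))])
def cloud(s):
    h,w=s["z_map"].shape; K=s["mtx"]; u,v=np.meshgrid(np.arange(w),np.arange(h))
    d=np.stack([(u-K[0,2])/K[0,0],(v-K[1,2])/K[1,1],np.ones_like(u)],-1)@rot(s).T
    P=np.array(s["xyz"])+d*s["z_map"][...,None]; P[s["z_map"]==0]=np.nan; return P
def two(s1,p1,s2,p2):
    o1,d1=ray(s1,*p1);o2,d2=ray(s2,*p2)
    A=np.stack([d1,-d2],1); t=np.linalg.lstsq(A,o2-o1,rcond=None)[0]
    a=o1+d1*t[0];b=o2+d2*t[1]; return (a+b)/2,np.linalg.norm(a-b)
def proj(s,p):
    c=rot(s).T@(np.array(p)-np.array(s["xyz"])); q=s["mtx"]@c; return q[:2]/q[2]
E
python3 - <<'E'
import pickle; from h import *
np.set_printoptions(precision=4,suppress=True)
d=pickle.load(open("s0.pkl","rb")); T=d["top"];S=d["scene"]
P=cloud(T);Q=cloud(S)
print("table",np.nanmedian(P[300:330,330:420,2]))
print("disc",two(T,(236.3,262),S,(338.8,252)),depth(T,236,262),plane(T,236.3,262,.095),plane(S,338.8,252,.094))
print("spent",depth(T,162,291),plane(T,161.3,291,.076),plane(S,420.5,289,.076))
for n,uv,z in [("cup",(136,204),.14),("jar",(218,234),.058)]:
    print(n,depth(T,*uv),plane(T,*uv,z))
# press base top: points z 15..25mm
m=(np.abs(P[...,2]-.02)<.008); w=np.zeros_like(m); w[170:262,272:332]=1
mm=(m&w).astype(np.uint8); n,l,st,c=cv2.connectedComponentsWithStats(mm); k=1+np.argmax(st[1:,4]); 
pts=P[l==k][:,:2]; print(st[k],cv2.minAreaRect(pts.astype(np.float32)))
# nest rim
m=(np.abs(P[...,2]-.041)<.008)&w; v,u=np.nonzero(m); print("nest",len(u),u.mean(),v.mean(),P[m].mean(0))
# high
for n,(a,b,c0,c1) in {"handle":(154,166,316,350),"tab":(184,196,258,271)}.items():
    print(n,np.nanmedian(P[a:b,c0:c1].reshape(-1,3),0)); print(P[a:b:3,c0:c1:4,2])
for nm,a in (("mixer",P[170:245,110:180]),("bottle",P[135:175,238:270])): print(nm,np.nanmax(a[...,2]))
E
```

```text
table 0.000222775490319016
disc (array([0.4615, 0.0682, 0.0861]), np.float64(0.0018320577333644198)) [0.4619 0.0679 0.0897] [0.4615 0.0666 0.095 ] [0.4679 0.0748 0.094 ]
spent [0.3938 0.2584 0.0757] [0.3939 0.2601 0.076 ] [0.3979 0.263  0.076 ]
cup [0.6104 0.3142 0.1297] [0.6082 0.3108 0.14  ]
jar [0.5385 0.1178 0.0596] [0.5387 0.118  0.058 ]
[ 277  180   47   75 2162] ((0.5892327427864075, -0.10378382354974747), (0.12033377587795258, 0.20496439933776855), 85.05638885498047)
nest 235 300.20425531914896 223.41702127659573 [ 0.5647 -0.101   0.0384]
handle [ 0.6645 -0.1671  0.292 ]
[[ 0.0001 -0.0049  0.0005 -0.      0.0004  0.0011 -0.0003 -0.0028  0.0186]
 [ 0.2955  0.2975  0.295   0.2955  0.2944  0.2946  0.2962  0.2947  0.292 ]
 [ 0.2937  0.2908  0.2953  0.2946  0.296   0.294   0.2975  0.2956  0.2909]
 [ 0.2835  0.2876  0.2876     nan  0.2905  0.2915  0.2914  0.291   0.2957]]
tab [ 0.6378 -0.0086  0.154 ]
[[-0.0004  0.1525 -0.0002 -0.    ]
 [-0.003   0.1545  0.1555  0.1562]
 [-0.0014  0.1528  0.1555  0.154 ]
 [ 0.002   0.1541  0.1553  0.158 ]]
mixer 0.14380108471597008
bottle 0.16189159214482873
```

```bash
python3 - <<'E'
import pickle; from h import *
np.set_printoptions(precision=4,suppress=True)
d=pickle.load(open("s0.pkl","rb")); T=d["top"];S=d["scene"]
for n,uv,z in [("nest",(300.6,229),.041),("brown",(232.5,286),.095),("blue",(261,279.7),.095),("rbottle",(252,146),.155),("beaker",(219,186),.088)]: print(n,plane(T,*uv,z))
print("nest scene",plane(S,265.5,248,.041))
print("cup scene",plane(S,378,339,.14), "tab",plane(T,262.5,189,.159),plane(S,261.5,243.5,.159), "handle",plane(T,332,160,.284))
c=np.array([.5892,-.1038]);a=np.radians(-4.94);X=np.array([np.cos(a),np.sin(a)]);Y=np.array([-X[1],X[0]])
o=c+.045*X
for n,x,y in [("pivot",0,0),("nest",-.085,0),("tab",-.008,.097),("grip",.035,-.051),("gripend",-.178,-.051)]: print(n,o+x*X+y*Y)
E
```

```text
nest [ 0.549  -0.1014  0.041 ]
brown [0.402  0.0766 0.095 ]
blue [0.4158 0.005  0.095 ]
rbottle [0.7459 0.0191 0.155 ]
beaker [0.6616 0.1111 0.088 ]
nest scene [ 0.5587 -0.0943  0.041 ]
cup scene [0.6233 0.3208 0.14  ] tab [ 0.6338 -0.0053  0.159 ] [ 0.64   -0.0025  0.159 ] handle [ 0.6651 -0.1619  0.284 ]
pivot [ 0.634  -0.1077]
nest [ 0.5493 -0.1004]
tab [ 0.6344 -0.0103]
grip [ 0.6645 -0.1615]
gripend [ 0.4523 -0.1432]
```

Call:
send_rows:
  commands:
    - [0, [0.035, -0.11, 0.01], [0, 0, -0.023]]
    - [0, [0.035, -0.11, 0.01], [0, 0, -0.023]]
    - [0, [0.035, -0.11, 0.01], [0, 0, -0.023]]
    - [0, [0.035, -0.11, 0.01], [0, 0, -0.023]]
    - [0, [0.035, -0.11, 0.01], [0, 0, -0.023]]
    - [0, [0.035, -0.11, 0.01], [0, 0, -0.023]]
    - [0, [0.035, -0.11, 0.01], [0, 0, -0.023]]
    - [0, [0.035, -0.11, 0.01], [0, 0, -0.023]]
    - [0, [0.035, -0.11, 0.01], [0, 0, -0.023]]
    - [0, [0.035, -0.11, 0.01], [0, 0, -0.023]]

```text
clock: 1.15
tool_pos: [0.3817, 0.3224, 0.2465]
orientation: [-179.7, -0.4, 158.5]
force: [-0.1, -0.4, 0.7]
opening: 0.0876
```

Call:
send_rows:
  commands:
    - [0, [0.035, -0.113, 0], [0, 0, -0.0227]]
    - [0, [0.035, -0.113, 0], [0, 0, -0.0227]]
    - [0, [0.035, -0.113, 0], [0, 0, -0.0227]]
    - [0, [0.035, -0.113, 0], [0, 0, -0.0227]]
    - [0, [0.035, -0.113, 0], [0, 0, -0.0227]]
    - [0, [0.035, -0.113, 0], [0, 0, -0.0227]]
    - [0, [0.035, -0.113, 0], [0, 0, -0.0227]]
    - [0, [0.035, -0.113, 0], [0, 0, -0.0227]]
    - [0, [0.035, -0.113, 0], [0, 0, -0.0227]]
    - [0, [0, 0, 0], [0, 0, 0]]

```text
clock: 2.15
tool_pos: [0.4608, 0.0542, 0.2465]
orientation: [-179.8, -0.5, 81.5]
force: [0.0, 0.0, -0.5]
opening: 0.0875
```

```bash
python3 - <<'E'
from plant import sensors, snapshot
import cv2,pickle; from h import *
o=sensors.get_obs(); print(o["tool_pos"],o["orientation"],o["joint_pos"])
s=snapshot("wrist"); cv2.imwrite("pics/w1.png",s["color"]); pickle.dump(s,open("w1.pkl","wb"))
print(s["xyz"],s["attitude"])
for p in [(.4615,.0675,.094),(.549,-.101,.041)]: print(proj(s,p))
E
```

```text
[0.46081474 0.05419503 0.24647414] [-179.75816442   -0.45058126   81.46833157] [  30.6747505    -0.53396783  -22.6039045    -0.54207604  -67.83353283
 -129.00136493]
[0.39347222 0.06321645 0.40367535] [165.38400272  -0.36667772  81.46250793]
[290.60751773 199.96943581]
[165.09002112 278.45896255]
```

View pics/w1.png

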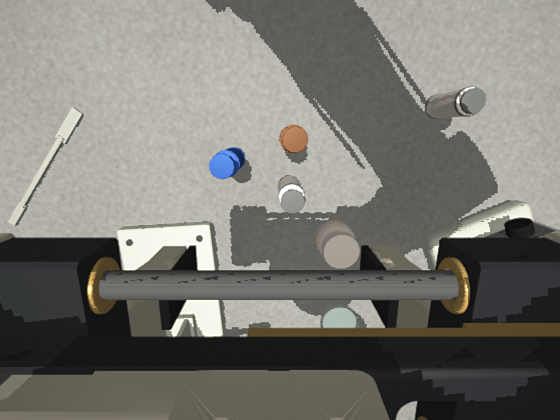

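```bash
python3 - <<'E'
import cv2,pickle; from h import *
s=pickle.load(open("w1.pkl","rb"))
c=cv2.resize(s["color"][130:260,200:380],None,fx=4,fy=4); cv2.imwrite("pics/w1c.png",c)
P=cloud(s)
print(plane(s,291.5,201,.094),depth(s,291,201), depth(s,294,138),depth(s,224,165))
E
```

```text
[0.46268085 0.06823911 0.094     ] [0.4627381  0.06775157 0.09340672] [0.40210878 0.07904845 0.09472434] [0.41731446 0.00823873 0.09421035]
```

View pics/w1c.png

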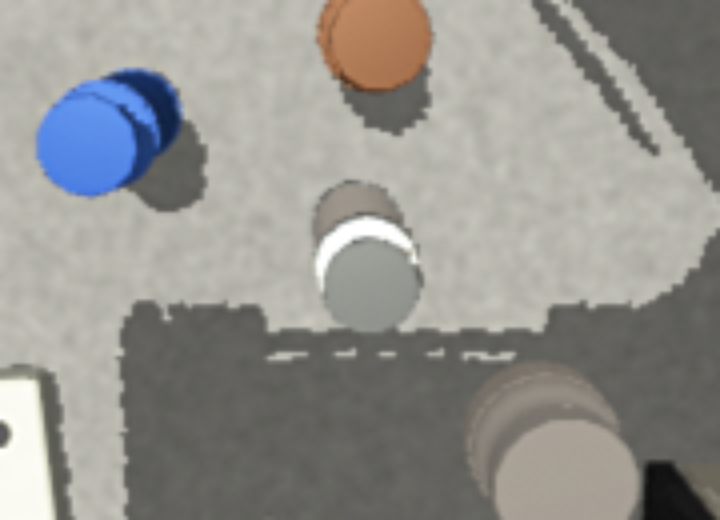

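Call:
send_rows:
  commands:
    - [0, [0.005, 0.028, -0.05], [0, 0, 0.005]]
    - [0, [0, 0.028, -0.1], [0, 0, 0.005]]
    - [0, [0, 0, -0.12], [0, 0, 0]]
    - [0, [0, 0, -0.12], [0, 0, 0]]
    - [0, [0, 0, -0.1], [0, 0, 0]]
    - [0, [0, 0, 0], [0, 0, 0]]

```text
clock: 2.8
tool_pos: [0.4599, 0.075, 0.117]
orientation: [-179.8, -0.6, 86.6]
force: [-0.6, -1.0, -0.4]
opening: 0.0875
```

Call:
send_rows:
  commands:
    - [0, [0.008, -0.02, -0.1], [0, 0, -0.003]]
    - [0, [0, 0, -0.1], [0, 0, 0]]
    - [0, [0, 0, 0], [0, 0, 0]]
    - [0, [0, 0, 0], [0, 0, 0]]

```text
clock: 3.2
tool_pos: [0.4632, 0.0739, 0.068]
orientation: [-179.9, -0.6, 86.2]
force: [-0.8, -0.4, -0.3]
opening: 0.0876
```

Call:
send_rows:
  commands:
    - [0, [-0.004, -0.02, -0.04], [0, 0, -0.003]]
    - [0, [0, -0.01, -0.04], [0, 0, 0]]
    - [0, [0, 0, 0], [0, 0, 0]]

```text
clock: 3.5
tool_pos: [0.4639, 0.0677, 0.0498]
orientation: [179.8, -0.8, 85.2]
force: [0.0, -0.5, 0.6]
opening: 0.0874
```

Call:
send_rows:
  commands:
    - [0, [-0.006, 0, -0.04], [0, 0.001, 0]]
    - [0, [0, 0, -0.01], [0, 0.001, 0]]
    - [0, [0, 0, 0], [0, 0, 0]]

```text
clock: 3.8
tool_pos: [0.4627, 0.0676, 0.0368]
orientation: [-179.5, -0.8, 85.2]
force: [0.3, 0.4, -0.2]
opening: 0.0878
```

```bash
python3 - <<'E'
from plant import sensors, snapshot
import cv2
s=snapshot("wrist"); cv2.imwrite("pics/w2.png",s["color"])
print(sensors.get_obs()["tool_pos"])
E
```

```text
[0.46257575 0.06750585 0.03684912]
```

View pics/w2.png

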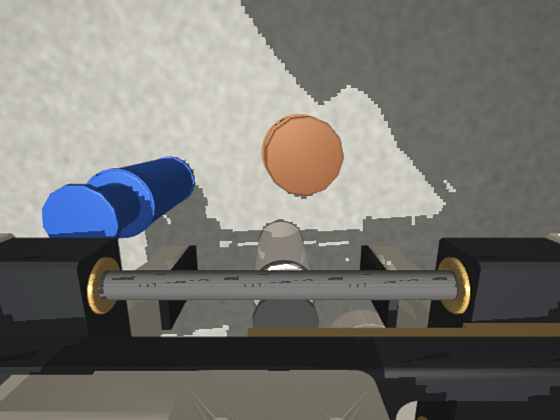

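Call:
send_rows:
  commands:
    - [1, [0, 0, 0], [0, 0, 0]]
    - [1, [0, 0, 0], [0, 0, 0]]
    - [1, [0, 0, 0], [0, 0, 0]]
    - [1, [0, 0, 0], [0, 0, 0]]
    - [1, [0, 0, 0], [0, 0, 0]]
    - [1, [0, 0, 0], [0, 0, 0]]
    - [1, [0, 0, 0], [0, 0, 0]]
    - [1, [0, 0, 0], [0, 0, 0]]

```text
clock: 4.65
tool_pos: [0.4631, 0.0678, 0.0376]
orientation: [-179.5, -0.8, 85.2]
force: [-0.3, 1.7, -0.1]
opening: 0.0293
```

Call:
send_rows:
  commands:
    - [1, [0, 0, 0], [0, 0, 0]]
    - [1, [0, 0, 0.05], [0, 0, 0]]
    - [1, [0, 0, 0.1], [0, 0.001, 0]]
    - [1, [0, 0, 0.12], [0, 0.001, 0]]
    - [1, [0, 0, 0.12], [0, 0, 0]]
    - [1, [0, 0, 0.12], [0, 0, 0]]
    - [1, [0, 0, 0.12], [0, 0, 0]]
    - [1, [0, 0, 0.05], [0, 0, 0]]
    - [1, [0, 0, 0], [0, 0, 0]]

```text
clock: 5.55
tool_pos: [0.4598, 0.0661, 0.2127]
orientation: [-178.5, -0.6, 85.1]
force: [1.3, -0.0, -0.9]
opening: 0.0276
```

```bash
python3 - <<'E'
from plant import sensors, snapshot
import cv2,pickle; from h import *
s=snapshot("scene"); cv2.imwrite("pics/s3.png",s["color"]); pickle.dump(s,open("s3.pkl","wb"))
T=pickle.load(open("s0.pkl","rb"))["top"]
a=cv2.resize(T["color"][165:250,105:185],None,fx=5,fy=5,interpolation=cv2.INTER_CUBIC)
b=cv2.resize(s["color"][130:420,300:500],None,fx=1.5,fy=1.5)
b=cv2.copyMakeBorder(b,0,0,0,0,cv2.BORDER_CONSTANT); h=max(a.shape[0],b.shape[0])
pad=lambda x:cv2.copyMakeBorder(x,0,h-x.shape[0],0,0,cv2.BORDER_CONSTANT)
cv2.imwrite("pics/c3.png",np.hstack([pad(a),pad(b)]))
# cup: dark pixels
g=T["color"].max(2); m=np.zeros_like(g); m[188:222,118:156]=(g[188:222,118:156]<60)
n,l,st,c=cv2.connectedComponentsWithStats(m); print(st,c)
P=cloud(T); print(np.round(P[196:214:3,126:150:4,2],3))
E
```

```text
[[     0      0    560    420 234839]
 [   125    192     22     20    361]] [[279.72111106 209.51248728]
 [135.66204986 201.3767313 ]]
[[0.139 0.126 0.133 0.13  0.141 0.104]
 [0.133 0.133 0.134 0.13  0.14  0.101]
 [0.131 0.133 0.132 0.129 0.14  0.101]
 [0.133 0.131 0.135 0.132 0.143 0.103]
 [0.14  0.131 0.132 0.14  0.123 0.103]
 [0.101 0.137 0.14  0.123 0.103 0.104]]
```

View pics/c3.png

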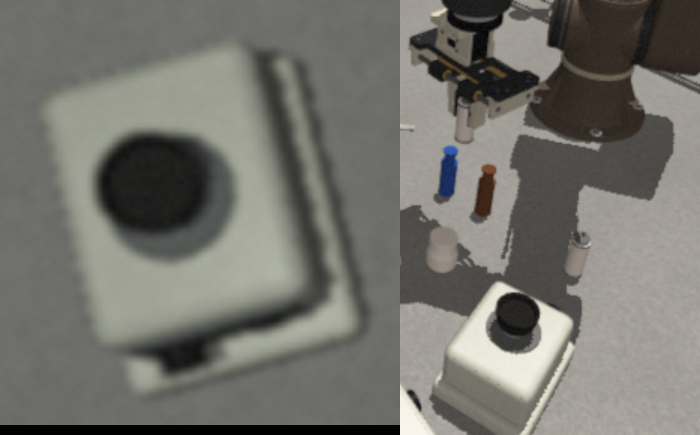

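Call:
send_rows:
  commands:
    - [1, [0.04, 0.05, 0.04], [0, 0, 0]]
    - [1, [0.08, 0.1, 0.03], [0, 0, 0]]
    - [1, [0.08, 0.1, 0.03], [0, 0, 0]]
    - [1, [0.08, 0.1, 0], [0, 0, 0]]
    - [1, [0.08, 0.1, 0], [0, 0, 0]]
    - [1, [0.08, 0.1, 0], [0, 0, 0]]
    - [1, [0.08, 0.1, 0], [0, 0, 0]]
    - [1, [0.08, 0.1, 0], [0, 0, 0]]
    - [1, [0.08, 0.1, 0], [0, 0, 0]]
    - [1, [0.08, 0.08, 0], [0, 0, 0]]
    - [1, [0, 0, 0], [0, 0, 0]]

```text
clock: 6.7
tool_pos: [0.6484, 0.3047, 0.215]
orientation: [-177.1, 0.3, 85.0]
force: [0.5, -0.0, -1.1]
opening: 0.0276
```

```bash
python3 - <<'E'
from plant import sensors, snapshot
import cv2,pickle; from h import *
s=snapshot("wrist"); cv2.imwrite("pics/w4.png",s["color"]); pickle.dump(s,open("w4.pkl","wb"))
o=sensors.get_obs(); print(o["tool_pos"],o["orientation"],proj(s,(.612,.313,.14)))
E
```

```text
[0.64718929 0.30367379 0.21475377] [-177.06520838    0.31376208   84.93135346] [285.81703492 179.05241531]
```

View pics/w4.png

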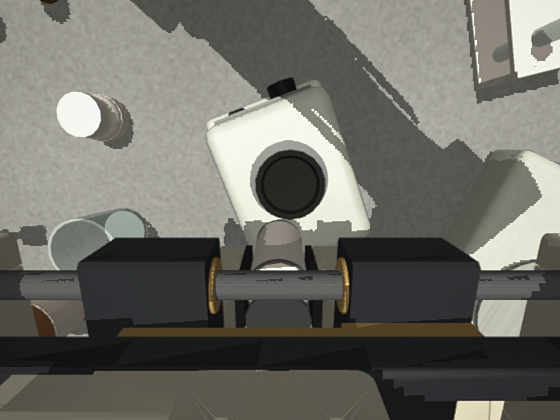

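```bash
cat > corr.py <<'E'
from plant import sensors; from h import *
import sys
def corr(yaw,tgt=None):
    o=sensors.get_obs(); Rm=R.from_euler('xyz',o["orientation"],degrees=True); Rt=R.from_euler('xyz',[180,0,yaw],degrees=True)
    rv=(Rt*Rm.inv()).as_rotvec(degrees=True)
    print("t",o["clock"],"pos",np.round(o["tool_pos"],4),"ori",np.round(o["orientation"],2),"F",np.round(o["force"],2),"open",round(o["opening"],4))
    print("turn units",np.round(rv/360,4))
    if tgt is not None: print("shift units",np.round((np.array(tgt)-o["tool_pos"])/.25,3))
if __name__=="__main__":
    a=[float(x) for x in sys.argv[1:]]; corr(a[0],a[1:] or None)
E
python3 - <<'E'
import pickle; from h import *
s=pickle.load(open("w4.pkl","rb"))
print(plane(s,290.5,184,.14))
P=cloud(s); print(np.round(P[160:210:10,270:312:10,2],3))
E
python3 corr.py 85 .61 .313 .22
```

```text
[0.61598229 0.31617423 0.14      ]
[[0.138 0.13  0.131 0.132 0.139]
 [0.13  0.131 0.13  0.131 0.131]
 [0.131 0.131 0.131 0.13  0.131]
 [0.131 0.131 0.13  0.13  0.131]
 [0.132 0.132 0.131 0.131 0.131]]
t 6.75 pos [0.6472 0.3037 0.2148] ori [-177.07    0.31   84.93] F [-0.99  0.05 -1.86] open 0.0276
turn units [ 0.0002 -0.0082  0.0002]
shift units [-0.149  0.037  0.021]
```

Call:
send_rows:
  commands:
    - [1, [-0.06, 0.02, 0.02], [0, -0.003, 0]]
    - [1, [-0.06, 0.02, 0.01], [0, -0.003, 0]]
    - [1, [-0.01, 0, 0], [0, -0.002, 0]]
    - [1, [0, 0, 0], [0, 0, 0]]

```text
clock: 7.15
tool_pos: [0.6113, 0.3107, 0.2154]
orientation: [-179.6, 0.4, 84.8]
force: [0.7, -0.0, -0.5]
opening: 0.0272
```

```bash
python3 corr.py 85 .6145 .315 .19
```

```text
t 7.15 pos [0.6113 0.3107 0.2154] ori [-179.6     0.42   84.82] F [ 0.74 -0.01 -0.49] open 0.0272
turn units [ 0.0011 -0.0012  0.0005]
shift units [ 0.013  0.017 -0.102]
```

Call:
send_rows:
  commands:
    - [1, [0.013, 0.017, -0.05], [0.001, -0.001, 0]]
    - [1, [0, 0, -0.05], [0, 0, 0]]
    - [1, [0, 0, 0], [0, 0, 0]]

```text
clock: 7.45
tool_pos: [0.6144, 0.3133, 0.1891]
orientation: [-179.9, 0.1, 84.8]
force: [-0.1, 0.1, -1.1]
opening: 0.0274
```

```bash
python3 corr.py 85 .6145 .315 .163; python3 - <<'E'
from plant import sensors, snapshot
import cv2,pickle; from h import *
s=snapshot("scene"); cv2.imwrite("pics/s5.png",cv2.resize(s["color"][200:420,300:480],None,fx=3.2,fy=2.7))
E
```

```text
t 7.45 pos [0.6144 0.3133 0.1891] ori [-1.7987e+02  5.0000e-02  8.4790e+01] F [-0.13  0.06 -1.13] open 0.0274
turn units [ 0.0001 -0.0004  0.0006]
shift units [ 0.     0.007 -0.104]
```

View pics/s5.png

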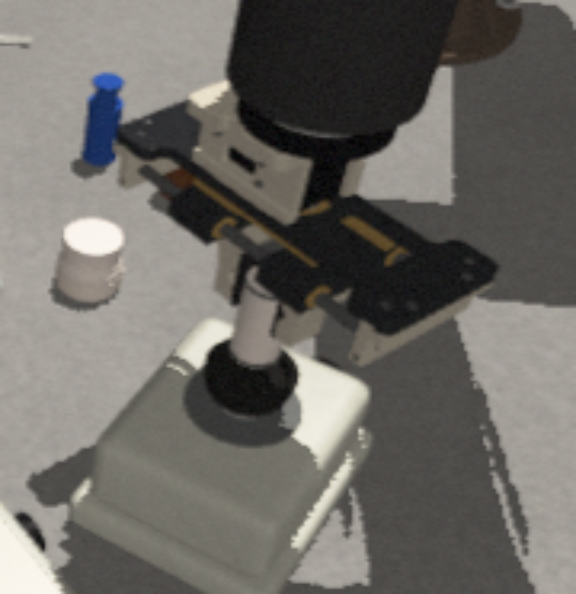

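Call:
send_rows:
  commands:
    - [1, [0, 0.004, -0.03], [0, 0, 0]]
    - [1, [0, 0, -0.03], [0, 0, 0]]
    - [1, [0, 0, -0.02], [0, 0, 0]]
    - [1, [0, 0, -0.02], [0, 0, 0]]

```text
clock: 7.9
tool_pos: [0.6163, 0.3143, 0.1649]
orientation: [180.0, -0.0, 84.8]
force: [-1.4, -0.2, 5.7]
opening: 0.0273
```

Call:
send_rows:
  commands:
    - [1, [-0.004, 0, -0.015], [0, 0, 0]]
    - [1, [0, 0, -0.015], [0, 0, 0]]
    - [1, [0, 0, -0.01], [0, 0, 0]]

```text
clock: 8.2
tool_pos: [0.6178, 0.3146, 0.163]
orientation: [179.5, -0.2, 84.9]
force: [-7.0, -1.0, 11.0]
opening: 0.0275
```

Call:
send_rows:
  commands:
    - [1, [-0.012, 0, -0.012], [0, 0, 0]]
    - [1, [-0.006, 0, -0.012], [0, 0, 0]]
    - [1, [0, 0, -0.01], [0, 0, 0]]
    - [1, [0, 0, -0.01], [0, 0, 0]]

```text
clock: 8.6
tool_pos: [0.6175, 0.3147, 0.163]
orientation: [178.7, -0.4, 85.1]
force: [-6.5, -1.3, 13.5]
opening: 0.0274
```

Call:
send_rows:
  commands:
    - [1, [-0.006, 0, -0.012], [0, 0.002, 0]]
    - [1, [-0.004, 0, -0.012], [0, 0.002, 0]]
    - [1, [-0.004, 0, -0.012], [0, 0.001, 0]]
    - [1, [-0.004, 0, -0.012], [0, 0.001, 0]]
    - [1, [-0.004, 0, -0.012], [0, 0, 0]]
    - [1, [-0.004, 0, -0.012], [0, 0, 0]]
    - [1, [-0.004, 0, -0.012], [0, 0, 0]]
    - [1, [-0.004, 0, -0.012], [0, 0, 0]]

```text
clock: 9.4
tool_pos: [0.6174, 0.3145, 0.1629]
orientation: [179.3, -0.7, 85.4]
force: [-3.6, -1.4, 13.9]
opening: 0.0274
```

```bash
python3 corr.py 85 .6145 .315 .163; python3 - <<'E'
from plant import sensors, snapshot
import cv2,pickle; from h import *
s=snapshot("scene"); cv2.imwrite("pics/s6.png",cv2.resize(s["color"][200:420,300:480],None,fx=3.2,fy=2.7))
E
```

```text
t 9.4 pos [0.6174 0.3145 0.1629] ori [179.34  -0.72  85.45] F [-3.64 -1.45 13.95] open 0.0274
turn units [-0.0019  0.002  -0.0012]
shift units [-0.012  0.002  0.   ]
```

View pics/s6.png

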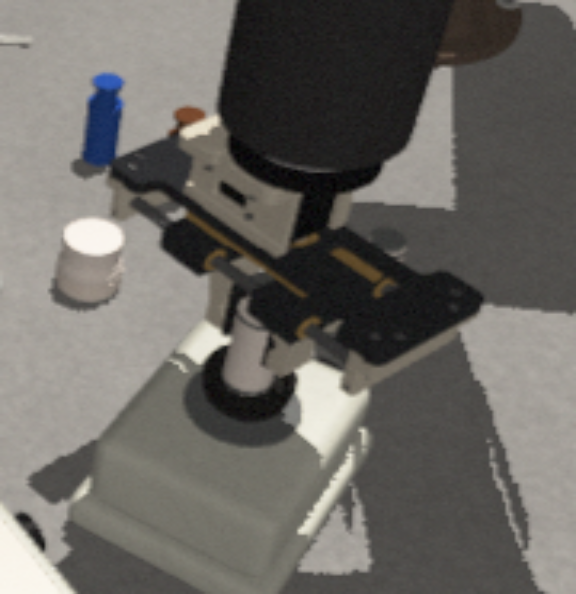

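Call:
send_rows:
  commands:
    - [1, [0, 0, 0.06], [-0.001, 0.002, -0.001]]
    - [1, [0, 0, 0.12], [0, 0, 0]]
    - [1, [0, 0, 0.12], [0, 0, 0]]
    - [1, [-0.01, -0.06, 0.03], [0, 0, 0]]
    - [1, [-0.02, -0.12, 0.01], [0, 0, 0]]
    - [1, [-0.02, -0.12, 0.01], [0, 0, 0]]
    - [1, [-0.02, -0.12, 0.01], [0, 0, 0]]
    - [1, [-0.02, -0.12, 0.01], [0, 0, 0]]
    - [1, [-0.02, -0.12, 0.01], [0, 0, 0]]
    - [1, [-0.02, -0.12, 0.01], [0, 0, 0]]
    - [1, [0, 0, 0], [0, 0, 0]]

```text
clock: 10.55
tool_pos: [0.5797, 0.111, 0.2598]
orientation: [-179.8, -0.3, 85.2]
force: [0.4, 0.0, -1.8]
opening: 0.0274
```

```bash
python3 corr.py 85 .549 -.101 .23
```

```text
t 10.55 pos [0.5797 0.111  0.2598] ori [-179.84   -0.29   85.19] F [ 0.38  0.02 -1.75] open 0.0274
turn units [-0.0008 -0.0004 -0.0005]
shift units [-0.123 -0.848 -0.119]
```

Call:
send_rows:
  commands:
    - [1, [0, -0.12, 0], [0, 0, 0]]
    - [1, [0, -0.12, 0], [0, 0, 0]]
    - [1, [0, -0.12, 0], [0, 0, 0]]
    - [1, [0, -0.12, 0], [0, 0, 0]]
    - [1, [0, -0.12, 0], [0, 0, 0]]
    - [1, [0, -0.12, 0], [0, 0, 0]]
    - [1, [0, -0.09, 0], [0, 0, 0]]
    - [1, [0, -0.03, 0], [0, 0, 0]]
    - [1, [0, 0, 0], [0, 0, 0]]

```text
clock: 11.45
tool_pos: [0.5756, -0.1073, 0.2546]
orientation: [-179.6, -0.4, 85.1]
force: [-0.3, -0.2, -1.2]
opening: 0.0273
```

```bash
python3 corr.py 85 .549 -.101 .23;python3 - <<'E'
from plant import sensors, snapshot
import cv2,pickle; from h import *
s=snapshot("wrist"); cv2.imwrite("pics/w7.png",s["color"]); pickle.dump(s,open("w7.pkl","wb"))
o=sensors.get_obs(); print(o["tool_pos"],o["orientation"],proj(s,(.549,-.101,.041)))
E
```

```text
t 11.45 pos [ 0.5756 -0.1073  0.2546] ori [-179.61   -0.37   85.15] F [-0.33 -0.16 -1.19] open 0.0273
turn units [-0.0011 -0.001  -0.0004]
shift units [-0.106  0.025 -0.098]
[ 0.575555   -0.10681971  0.25456792] [-179.60368707   -0.37232405   85.17398253] [280.91903508 167.99146303]
```

View pics/w7.png

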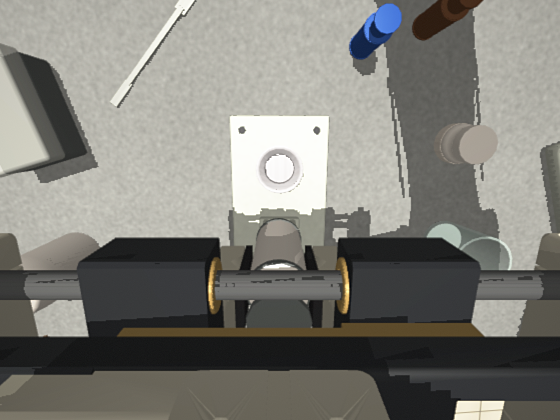

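```bash
python3 - <<'E'
import pickle; from h import *
s=pickle.load(open("w7.pkl","rb"))
g=s["color"].min(2); c=cv2.resize(s["color"][105:215,220:340],None,fx=5,fy=5,interpolation=cv2.INTER_CUBIC); cv2.imwrite("pics/w7c.png",c)
print(plane(s,279.8,169.8,.041),plane(s,280,168.5,.024))
E
```

```text
[ 0.55099028 -0.10248042  0.041     ] [ 0.5513916  -0.10210394  0.024     ]
```

View pics/w7c.png

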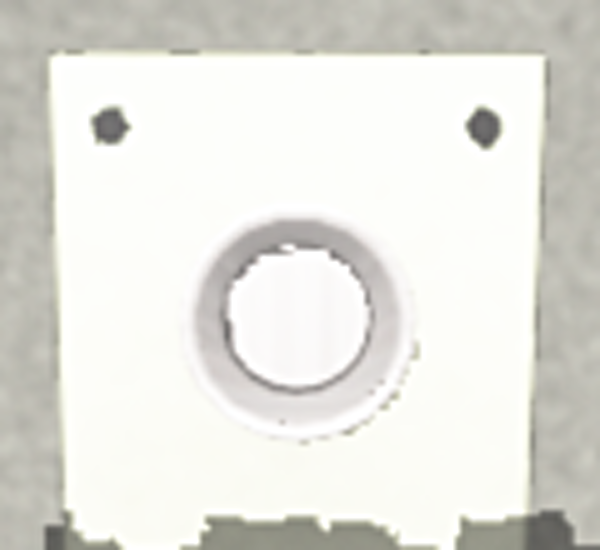

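Call:
send_rows:
  commands:
    - [1, [-0.05, 0.012, -0.05], [-0.001, -0.001, 0]]
    - [1, [-0.05, 0.01, -0.08], [0, 0, 0]]
    - [1, [0, 0, -0.12], [0, 0, 0]]
    - [1, [0, 0, -0.12], [0, 0, 0]]
    - [1, [0, 0, -0.06], [0, 0, 0]]
    - [1, [0, 0, 0], [0, 0, 0]]

```text
clock: 12.1
tool_pos: [0.5502, -0.0947, 0.1441]
orientation: [179.8, -0.1, 85.5]
force: [-0.7, -0.6, -0.2]
opening: 0.0274
```

```bash
python3 corr.py 85 .550 -.1015 .085
```

```text
t 12.1 pos [ 0.5502 -0.0947  0.1441] ori [ 1.7978e+02 -1.4000e-01  8.5480e+01] F [-0.7  -0.64 -0.17] open 0.0274
turn units [-0.0003  0.0006 -0.0013]
shift units [-0.001 -0.027 -0.237]
```

Call:
send_rows:
  commands:
    - [1, [0, -0.016, -0.08], [0, 0, -0.001]]
    - [1, [0, -0.006, -0.08], [0, 0, 0]]
    - [1, [0, 0, 0], [0, 0, 0]]

```text
clock: 12.4
tool_pos: [0.5521, -0.0976, 0.1057]
orientation: [179.6, -0.2, 85.3]
force: [-1.4, -1.1, -1.6]
opening: 0.0276
```

```bash
python3 corr.py 85 .550 -.1015 .085
```

```text
t 12.4 pos [ 0.5521 -0.0976  0.1057] ori [ 1.7959e+02 -1.6000e-01  8.5330e+01] F [-1.37 -1.07 -1.65] open 0.0276
turn units [-0.0003  0.0012 -0.0009]
shift units [-0.009 -0.016 -0.083]
```

Call:
send_rows:
  commands:
    - [1, [-0.008, -0.014, -0.04], [0, 0.001, -0.001]]
    - [1, [-0.004, -0.004, -0.04], [0, 0, 0]]
    - [1, [0, 0, 0], [0, 0, 0]]

```text
clock: 12.7
tool_pos: [0.551, -0.1012, 0.0874]
orientation: [179.7, -0.1, 85.0]
force: [-1.1, 0.5, -0.1]
opening: 0.0275
```

```bash
python3 corr.py 85 .550 -.1015 .062;  python3 - <<'E'
from plant import sensors, snapshot
import cv2,pickle; from h import *
s=snapshot("scene"); cv2.imwrite("pics/s8.png",cv2.resize(s["color"][150:300,180:330],None,fx=4,fy=4))
E
```

```text
t 12.7 pos [ 0.551  -0.1012  0.0874] ori [ 1.7975e+02 -1.5000e-01  8.5040e+01] F [-1.11  0.5  -0.08] open 0.0275
turn units [-0.0004  0.0007 -0.0001]
shift units [-0.004 -0.001 -0.102]
```

View pics/s8.png

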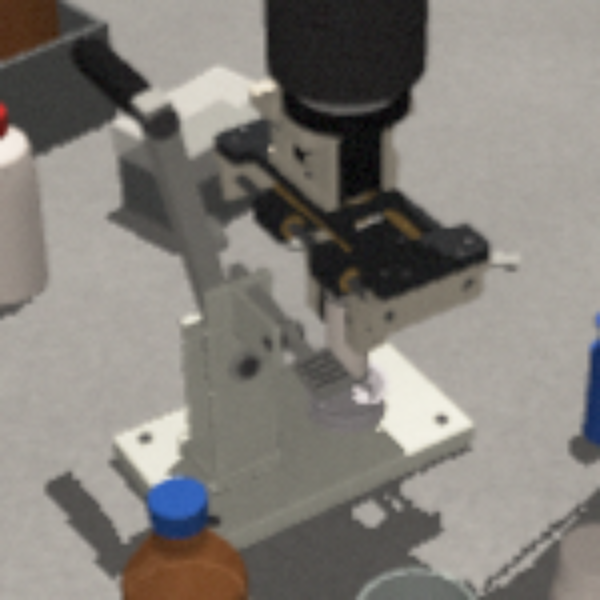

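Call:
send_rows:
  commands:
    - [1, [-0.005, 0, -0.03], [0, 0.001, 0]]
    - [1, [-0.002, 0, -0.03], [0, 0, 0]]
    - [1, [0, 0, -0.02], [0, 0, 0]]
    - [1, [0, 0, -0.012], [0, 0, 0]]

```text
clock: 13.15
tool_pos: [0.5507, -0.1012, 0.0649]
orientation: [179.9, -0.1, 85.1]
force: [0.3, 0.6, -0.3]
opening: 0.0275
```

Call:
send_rows:
  commands:
    - [1, [0, 0, -0.012], [0, 0, 0]]
    - [1, [0, 0, -0.012], [0, 0, 0]]
    - [1, [0, 0, -0.008], [0, 0, 0]]

```text
clock: 13.45
tool_pos: [0.552, -0.1016, 0.0606]
orientation: [179.8, -0.1, 85.2]
force: [-9.3, 4.5, 21.5]
opening: 0.0272
```

Call:
send_rows:
  commands:
    - [1, [-0.006, 0.002, 0.004], [0, 0, 0]]
    - [1, [-0.003, 0, 0.002], [0, 0, 0]]

```text
clock: 13.65
tool_pos: [0.5501, -0.1009, 0.0631]
orientation: [179.7, -0.1, 85.2]
force: [0.1, 0.7, -1.1]
opening: 0.0272
```

Call:
send_rows:
  commands:
    - [1, [0, 0, -0.006], [0, 0, 0]]
    - [0, [0, 0, 0], [0, 0, 0]]
    - [0, [0, 0, 0], [0, 0, 0]]
    - [0, [0, 0, 0], [0, 0, 0]]
    - [0, [0, 0, 0], [0, 0, 0]]
    - [0, [0, 0, 0], [0, 0, 0]]
    - [0, [0, 0, 0], [0, 0, 0]]

```text
clock: 14.35
tool_pos: [0.5502, -0.1011, 0.0606]
orientation: [179.7, -0.1, 85.2]
force: [0.7, 0.5, -0.9]
opening: 0.07
```

```bash
python3 corr.py 85 .550 -.1015 .062;  python3 - <<'E'
from plant import sensors, snapshot
import cv2,pickle; from h import *
s=snapshot("scene");s2=snapshot("wrist"); cv2.imwrite("pics/s9.png",np.hstack([cv2.resize(s["color"][150:300,180:330],(400,400)),cv2.resize(s2["color"][180:340,200:360],(400,400))]))
E
```

```text
t 14.35 pos [ 0.5502 -0.1011  0.0606] ori [ 1.7973e+02 -5.0000e-02  8.5210e+01] F [ 0.71  0.53 -0.9 ] open 0.07
turn units [-0.0001  0.0008 -0.0006]
shift units [-0.001 -0.002  0.006]
```

View pics/s9.png

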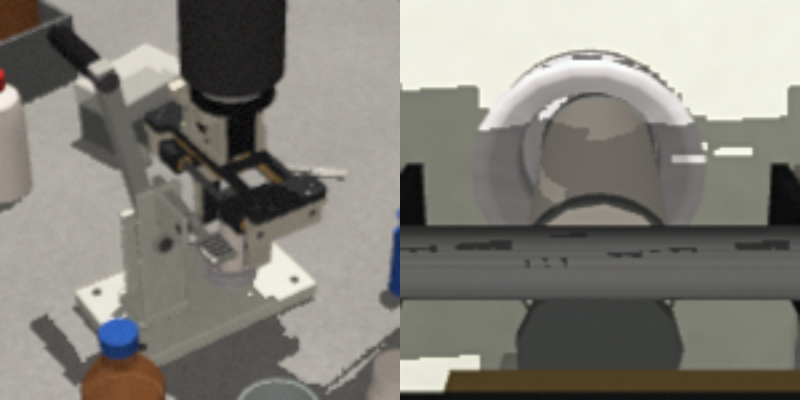

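Call:
send_rows:
  commands:
    - [0, [0, 0, 0.06], [0, 0, 0]]
    - [0, [0, 0, 0.1], [0, 0, 0]]
    - [0, [0, 0, 0.15], [0, 0, 0]]
    - [0, [0, 0, 0.15], [0, 0, 0]]
    - [0, [0, 0, 0.15], [0, 0, 0]]
    - [0, [0, 0, 0.1], [0, 0, 0]]
    - [1, [0, 0.1, 0.05], [0, 0, 0]]
    - [1, [0, 0.1, 0], [0, 0, 0.02]]
    - [1, [0, 0.1, 0], [0, 0, 0.02]]
    - [1, [0, 0.1, 0], [0, 0, 0.02]]
    - [1, [0, 0, 0], [0, 0, 0]]

```text
clock: 15.55
tool_pos: [0.5473, 0.0011, 0.2596]
orientation: [179.7, -0.0, 107.5]
force: [0.9, -0.8, -0.6]
opening: 0.0533
```

```bash
python3 corr.py 163 .634 -.008 .23;  python3 - <<'E'
from plant import sensors, snapshot
import cv2,pickle; from h import *
s=snapshot("scene");s2=snapshot("top"); cv2.imwrite("pics/s10.png",np.hstack([cv2.resize(s["color"][150:300,180:330],(400,400)),cv2.resize(s2["color"][140:260,250:370],(400,400))]))
E
```

```text
t 15.55 pos [0.5473 0.0011 0.2596] ori [ 1.7967e+02 -2.0000e-02  1.0748e+02] F [ 0.86 -0.77 -0.55] open 0.0533
turn units [-0.0007  0.0006  0.1542]
shift units [ 0.347 -0.037 -0.118]
```

View pics/s10.png

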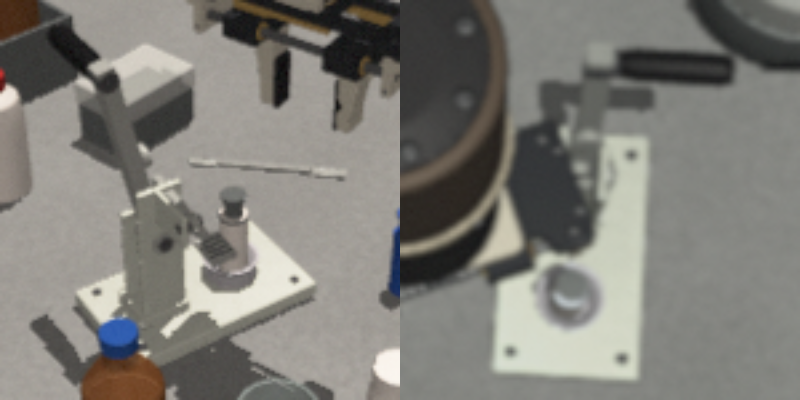

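Call:
send_rows:
  commands:
    - [1, [0, 0, 0], [0, 0, 0.022]]
    - [1, [0, 0, 0], [0, 0, 0.022]]
    - [1, [0.02, 0, 0], [0, 0, 0.022]]
    - [1, [0.05, 0, 0], [0, 0, 0.022]]
    - [1, [0.05, -0.01, 0], [0, 0, 0.022]]
    - [1, [0.06, -0.01, 0], [0, 0, 0.022]]
    - [1, [0.06, -0.01, 0], [0, 0, 0.02]]
    - [1, [0.06, 0, -0.02], [0, 0, 0]]
    - [1, [0.02, 0, -0.04], [0, 0, 0]]
    - [1, [0, 0, 0], [0, 0, 0]]

```text
clock: 16.65
tool_pos: [0.6285, -0.0167, 0.2416]
orientation: [179.8, -0.2, 162.3]
force: [-1.0, -0.1, -0.7]
opening: 0.0007
```

```bash
python3 corr.py 163 .634 -.008 .2;  python3 - <<'E'
from plant import sensors, snapshot
import cv2,pickle; from h import *
s=snapshot("scene");s2=snapshot("wrist"); cv2.imwrite("pics/s11.png",np.hstack([cv2.resize(s["color"][150:300,180:330],(400,400)),cv2.resize(s2["color"],(400,300))[:,:].copy() if 0 else cv2.copyMakeBorder(cv2.resize(s2["color"],(400,300)),0,100,0,0,cv2.BORDER_CONSTANT)]))
pickle.dump(s2,open("w11.pkl","wb"))
print(proj(s2,(.634,-.01,.159)))
E
```

```text
t 16.65 pos [ 0.6285 -0.0167  0.2416] ori [ 1.7984e+02 -1.5000e-01  1.6229e+02] F [-0.95 -0.11 -0.71] open 0.0007
turn units [-0.0006 -0.0003  0.002 ]
shift units [ 0.022  0.035 -0.166]
[274.33853475 229.38106002]
```

View pics/s11.png

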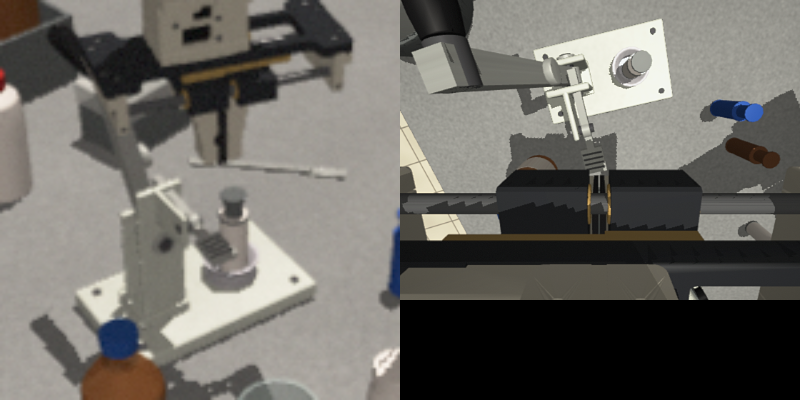

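Call:
send_rows:
  commands:
    - [1, [0.01, 0.02, -0.06], [0, 0, 0.001]]
    - [1, [0.005, 0.008, -0.06], [0, 0, 0.001]]
    - [1, [0, 0, -0.06], [0, 0, 0]]
    - [1, [0, 0, 0], [0, 0, 0]]

```text
clock: 17.15
tool_pos: [0.631, -0.0082, 0.1971]
orientation: [179.7, 0.1, 163.0]
force: [-0.3, -0.8, -0.5]
opening: 0.0006
```

```bash
python3 corr.py 163 .634 -.008 .165;  python3 - <<'E'
from plant import sensors, snapshot
import cv2,pickle; from h import *
s=snapshot("scene");s2=snapshot("wrist"); cv2.imwrite("pics/s12.png",np.hstack([cv2.resize(s["color"][180:270,210:300],(400,400),interpolation=cv2.INTER_CUBIC),cv2.resize(s2["color"][140:330,190:380],(400,400))]))
E
```

```text
t 17.15 pos [ 0.631  -0.0082  0.1971] ori [1.7971e+02 6.0000e-02 1.6296e+02] F [-0.27 -0.85 -0.53] open 0.0006
turn units [-0.0007  0.0004  0.0001]
shift units [ 0.012  0.001 -0.128]
```

View pics/s12.png

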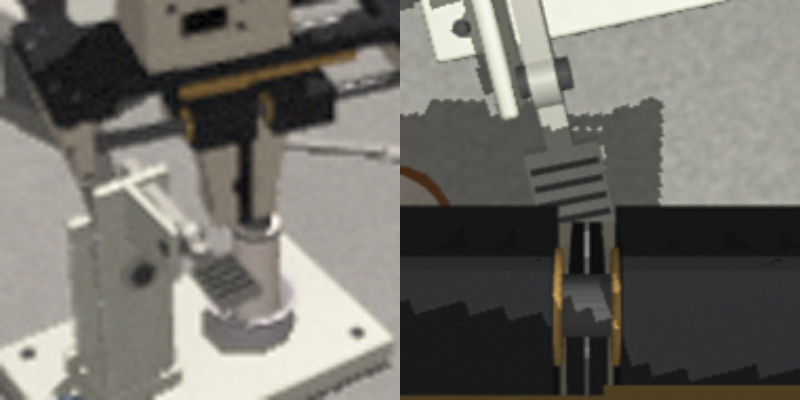

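Call:
send_rows:
  commands:
    - [1, [0.008, 0, -0.05], [0, 0, 0]]
    - [1, [0, 0, -0.05], [0, 0, 0]]
    - [1, [0, 0, -0.03], [0, 0, 0]]
    - [1, [0, 0, -0.02], [0, 0, 0]]

```text
clock: 17.65
tool_pos: [0.6357, -0.0078, 0.162]
orientation: [179.5, 0.5, 163.0]
force: [-0.0, -0.8, -0.3]
opening: 0.0005
```

Call:
send_rows:
  commands:
    - [1, [-0.004, 0, -0.03], [0, 0, 0]]
    - [1, [0, 0, -0.03], [0, 0, 0]]
    - [1, [0, 0, -0.03], [0, 0, 0]]

```text
clock: 17.95
tool_pos: [0.6354, -0.0081, 0.1386]
orientation: [179.5, 0.6, 163.0]
force: [-0.2, 0.6, 2.3]
opening: 0.0004
```

Call:
send_rows:
  commands:
    - [1, [0, -0.015, -0.02], [0, 0, 0]]
    - [1, [0, -0.015, -0.02], [0, 0, 0]]
    - [1, [0, -0.01, -0.01], [0, 0, 0]]

```text
clock: 18.25
tool_pos: [0.6359, -0.017, 0.1253]
orientation: [179.4, 0.6, 163.1]
force: [-7.3, 15.3, 19.4]
opening: 0.0002
```

```bash
python3 corr.py 163 .634 -.02 .13;  python3 - <<'E'
from plant import sensors, snapshot
import cv2,pickle; from h import *
s=snapshot("scene");s2=snapshot("wrist"); cv2.imwrite("pics/s13.png",np.hstack([cv2.resize(s["color"][180:270,210:300],(400,400),interpolation=cv2.INTER_CUBIC),cv2.resize(s2["color"][140:330,190:380],(400,400))]))
E
```

```text
t 18.25 pos [ 0.6359 -0.017   0.1253] ori [179.4    0.62 163.06] F [-7.26 15.33 19.43] open 0.0002
turn units [-0.0011  0.0021 -0.0002]
shift units [-0.007 -0.012  0.019]
```

View pics/s13.png

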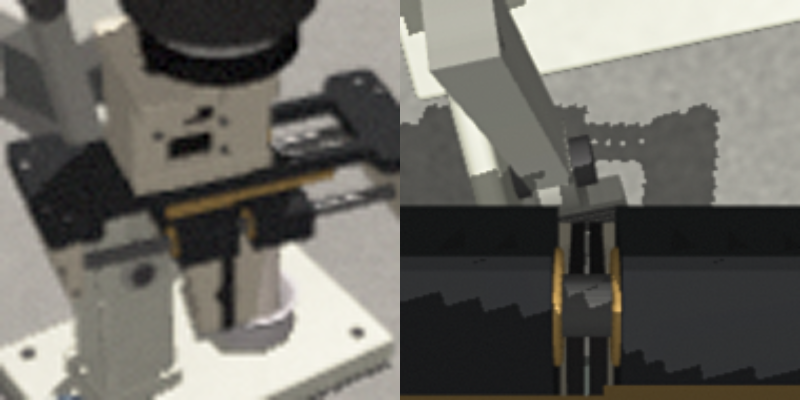

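Call:
send_rows:
  commands:
    - [1, [0, 0.02, 0.02], [0, 0, 0]]
    - [1, [0, 0.03, 0.06], [-0.001, 0.002, 0]]
    - [1, [0, 0.02, 0.1], [0, 0, 0]]
    - [1, [0, 0, 0.14], [0, 0, 0]]
    - [1, [0, 0, 0.14], [0, 0, 0]]
    - [1, [0, 0, 0.14], [0, 0, 0]]
    - [1, [0, 0, 0.14], [0, 0, 0]]
    - [1, [0, 0, 0.1], [0, 0, 0]]
    - [1, [0, 0, 0], [0, 0, 0]]

```text
clock: 19.25
tool_pos: [0.6324, -0.001, 0.3425]
orientation: [-179.8, -0.2, 162.9]
force: [0.5, 0.2, 0.6]
opening: 0.0005
```

```bash
python3 corr.py 175 .6645 -.1615 .36;  python3 - <<'E'
from plant import sensors, snapshot
import cv2,pickle; from h import *
s=snapshot("scene");s2=snapshot("wrist"); cv2.imwrite("pics/s14.png",np.hstack([cv2.resize(s["color"][150:290,190:310],(400,467),interpolation=cv2.INTER_CUBIC),cv2.copyMakeBorder(cv2.resize(s2["color"],(400,300)),0,167,0,0,cv2.BORDER_CONSTANT)]))
pickle.dump(s2,open("w14.pkl","wb")); print(proj(s2,(.6645,-.1615,.284)))
E
```

```text
t 19.25 pos [ 0.6324 -0.001   0.3425] ori [-179.8    -0.21  162.91] F [0.48 0.2  0.58] open 0.0005
turn units [ 0.0004 -0.0007  0.0336]
shift units [ 0.129 -0.642  0.07 ]
[145.82923133  -0.38421543]
```

View pics/s14.png

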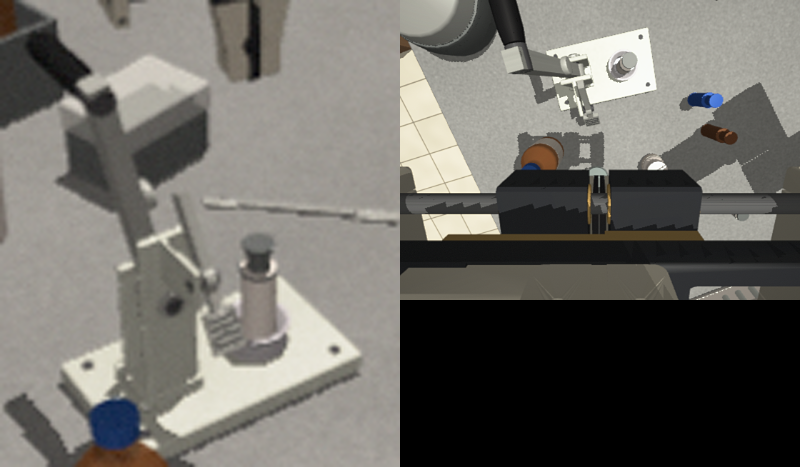

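Call:
send_rows:
  commands:
    - [0, [0.02, -0.06, 0.03], [0, 0, 0.006]]
    - [0, [0.02, -0.12, 0.02], [0, 0, 0.01]]
    - [0, [0.02, -0.12, 0], [0, 0, 0.01]]
    - [0, [0.02, -0.12, 0], [0, 0, 0.006]]
    - [0, [0.02, -0.12, 0], [0, 0, 0]]
    - [0, [0.02, -0.06, 0], [0, 0, 0]]
    - [0, [0, 0, 0], [0, 0, 0]]
    - [0, [0, 0, 0], [0, 0, 0]]

```text
clock: 20.15
tool_pos: [0.6577, -0.1551, 0.3379]
orientation: [-179.6, -1.7, 174.9]
force: [-0.6, 0.3, 0.3]
opening: 0.059
```

```bash
python3 corr.py 175 .6645 -.1635 .30;  python3 - <<'E'
from plant import sensors, snapshot
import cv2,pickle; from h import *
s=snapshot("scene");s2=snapshot("wrist"); cv2.imwrite("pics/s15.png",np.hstack([cv2.resize(s["color"][90:290,140:310],(400,470),interpolation=cv2.INTER_CUBIC),cv2.copyMakeBorder(cv2.resize(s2["color"],(400,300)),0,170,0,0,cv2.BORDER_CONSTANT)]))
print(proj(s2,(.6645,-.1615,.284)),proj(s2,(.6645-.003,-.1615-.037,.284)))
E
```

```text
t 20.15 pos [ 0.6577 -0.1551  0.3379] ori [-179.6    -1.66  174.92] F [-0.61  0.26  0.34] open 0.059
turn units [ 0.0007 -0.0047  0.0002]
shift units [ 0.027 -0.034 -0.152]
[265.69120399 223.99029844] [264.72958896 170.48343152]
```

View pics/s15.png

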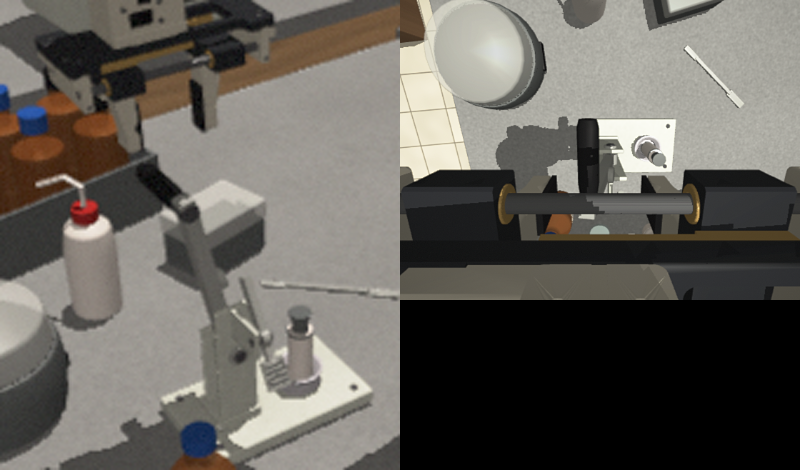

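Call:
send_rows:
  commands:
    - [0, [0.02, -0.028, -0.05], [0, -0.003, 0]]
    - [0, [0.006, -0.006, -0.08], [0, -0.002, 0]]
    - [0, [0, 0, -0.08], [0, 0, 0]]
    - [0, [0, 0, 0], [0, 0, 0]]

```text
clock: 20.65
tool_pos: [0.6647, -0.1585, 0.2857]
orientation: [-179.8, 0.4, 175.3]
force: [-0.5, 0.8, -1.0]
opening: 0.0873
```

```bash
python3 corr.py 175 .6645 -.1635 .262
```

```text
t 20.65 pos [ 0.6647 -0.1585  0.2857] ori [-179.81    0.39  175.27] F [-0.46  0.81 -0.97] open 0.0873
turn units [ 0.0006  0.001  -0.0008]
shift units [-0.001 -0.02  -0.095]
```

Call:
send_rows:
  commands:
    - [0, [0, -0.02, -0.05], [0, 0.001, 0]]
    - [0, [0, -0.004, -0.04], [0, 0, 0]]
    - [0, [0, 0, 0], [0, 0, 0]]
    - [1, [0, 0, 0], [0, 0, 0]]
    - [1, [0, 0, 0], [0, 0, 0]]
    - [1, [0, 0, 0], [0, 0, 0]]
    - [1, [0, 0, 0], [0, 0, 0]]
    - [1, [0, 0, 0], [0, 0, 0]]
    - [1, [0, 0, 0], [0, 0, 0]]
    - [1, [0, 0, 0], [0, 0, 0]]
    - [1, [0, 0, 0], [0, 0, 0]]
    - [1, [0, 0, 0], [0, 0, 0]]

```text
clock: 21.85
tool_pos: [0.6663, -0.1637, 0.2663]
orientation: [-179.7, 0.3, 175.4]
force: [-5.9, 0.1, 0.9]
opening: 0.0214
```

```bash
python3 corr.py 175 .6645 -.1635 .262;  python3 - <<'E'
from plant import sensors, snapshot
import cv2,pickle; from h import *
s=snapshot("scene");s2=snapshot("wrist"); cv2.imwrite("pics/s16.png",np.hstack([cv2.resize(s["color"][90:290,140:310],(400,470),interpolation=cv2.INTER_CUBIC),cv2.copyMakeBorder(cv2.resize(s2["color"],(400,300)),0,170,0,0,cv2.BORDER_CONSTANT)]))
E
```

```text
t 21.85 pos [ 0.6663 -0.1637  0.2663] ori [-179.75    0.31  175.41] F [-5.95  0.11  0.92] open 0.0214
turn units [ 0.0008  0.0008 -0.0011]
shift units [-0.007  0.001 -0.017]
```

View pics/s16.png

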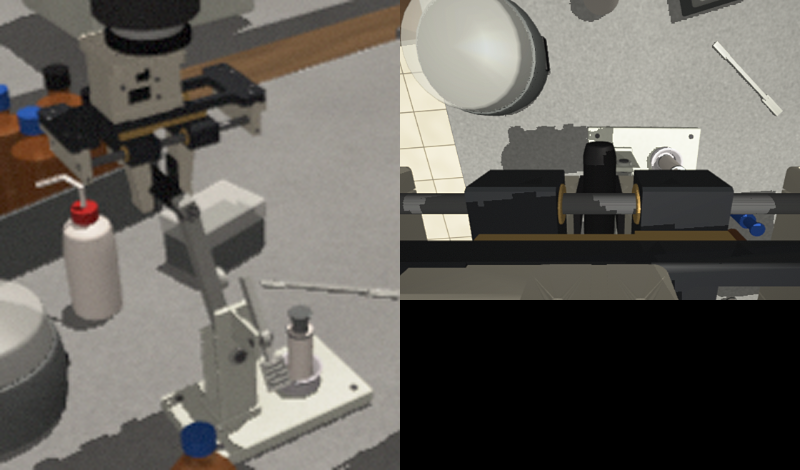

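```bash
cat > arc.py <<'E'
from plant import sensors; from h import *
import sys
p=np.array(sensors.get_obs()["tool_pos"]); a=np.radians(-4.94); X=np.array([np.cos(a),np.sin(a),0])
p0=np.array([.6663,-.1637,.2663]); z0=.178*np.cos(.2); x0=.178*np.sin(.2)
x=(p-p0)@X+x0; z=p[2]-p0[2]+z0; Y=np.array([-X[1],X[0],0])
th=np.arctan2(-x,z)+.2; print("theta",th,"r",np.hypot(x,z),"lat",(p-p0)@Y, sensors.get_obs()["force"].round(1),sensors.get_obs()["orientation"].round(2))
step=float(sys.argv[1]);n=int(sys.argv[2])
f=lambda t: p0+X*(-.178*np.sin(t-.2)-x0)+np.array([0,0,.178*np.cos(t-.2)-z0])
q=p
for i in range(n):
    g=f(th+step*(i+1)); print(round(th+step*(i+1),3),np.round((g-q)/.25,3)); q=g
E
python3 arc.py .09 8
```

```text
theta 0.0007792640219164981 r 0.17802833217029054 lat 2.4174323940262245e-06 [-1.   1.1  1.8] [-179.75    0.3   175.41]
0.091 [-0.063  0.005  0.01 ]
0.181 [-0.064  0.006  0.004]
0.271 [-0.064  0.006 -0.002]
0.361 [-0.063  0.005 -0.007]
0.451 [-0.062  0.005 -0.013]
0.541 [-0.061  0.005 -0.019]
0.631 [-0.059  0.005 -0.024]
0.721 [-0.057  0.005 -0.029]
```

Call:
send_rows:
  commands:
    - [1, [-0.06, 0.005, 0.01], [0, 0, 0]]
    - [1, [-0.064, 0.006, 0.004], [0, 0, 0]]
    - [1, [-0.064, 0.006, -0.002], [0, 0, 0]]

```text
clock: 22.25
tool_pos: [0.623, -0.1598, 0.2698]
orientation: [-179.7, 0.7, 175.4]
force: [2.7, -1.4, -1.2]
opening: 0.0214
```

```bash
python3 arc.py .09 8
```

```text
theta 0.24573983636321334 r 0.17809165716681047 lat 0.0001182510685257449 [ 2.7 -1.4 -1.2] [-179.69    0.72  175.42]
0.336 [-0.064  0.005 -0.006]
0.426 [-0.063  0.005 -0.012]
0.516 [-0.061  0.005 -0.017]
0.606 [-0.06   0.005 -0.023]
0.696 [-0.057  0.005 -0.028]
0.786 [-0.055  0.005 -0.033]
0.876 [-0.052  0.004 -0.038]
0.966 [-0.048  0.004 -0.042]
```

Moves freely along the arc (θ≈0.25).

Call:
send_rows:
  commands:
    - [1, [-0.064, 0.005, -0.006], [0, 0, 0]]
    - [1, [-0.063, 0.005, -0.012], [0, 0, 0]]
    - [1, [-0.061, 0.005, -0.017], [0, 0, 0]]
    - [1, [-0.06, 0.005, -0.023], [0, 0, 0]]

```text
clock: 22.65
tool_pos: [0.5634, -0.1547, 0.2565]
orientation: [-179.7, 1.4, 175.4]
force: [5.0, -1.0, -1.4]
opening: 0.0212
```

```bash
python3 arc.py .09 8
```

```text
theta 0.5912635229200067 r 0.17806003364295928 lat 0.00013343707689343607 [ 5.  -1.  -1.4] [-179.73    1.36  175.42]
0.681 [-0.058  0.004 -0.027]
0.771 [-0.055  0.005 -0.032]
0.861 [-0.052  0.005 -0.037]
0.951 [-0.049  0.004 -0.042]
1.041 [-0.045  0.004 -0.046]
1.131 [-0.04   0.003 -0.05 ]
1.221 [-0.036  0.003 -0.053]
1.311 [-0.031  0.003 -0.056]
```

Call:
send_rows:
  commands:
    - [1, [-0.058, 0.004, -0.027], [0, 0.001, 0]]
    - [1, [-0.055, 0.005, -0.032], [0, 0.001, 0]]
    - [1, [-0.052, 0.005, -0.037], [0, 0.001, 0]]
    - [1, [-0.049, 0.004, -0.042], [0, 0.001, 0]]

```text
clock: 23.05
tool_pos: [0.5137, -0.1504, 0.2252]
orientation: [-179.6, 0.8, 175.5]
force: [0.6, 1.3, 4.4]
opening: 0.0213
```

```bash
python3 arc.py .09 8
```

```text
theta 0.9235723586086835 r 0.1779168361485676 lat 9.131359700462576e-05 [0.6 1.3 4.4] [-179.6     0.79  175.47]
1.014 [-0.046  0.004 -0.044]
1.104 [-0.042  0.004 -0.048]
1.194 [-0.037  0.003 -0.052]
1.284 [-0.032  0.003 -0.055]
1.374 [-0.027  0.002 -0.058]
1.464 [-0.022  0.002 -0.06 ]
1.554 [-0.017  0.001 -0.062]
1.644 [-0.011  0.001 -0.063]
```

Call:
send_rows:
  commands:
    - [1, [-0.046, 0.004, -0.044], [0, 0.001, 0]]
    - [1, [-0.042, 0.004, -0.048], [0, 0.001, 0]]
    - [1, [-0.037, 0.003, -0.052], [0, 0, 0]]
    - [1, [-0.032, 0.003, -0.055], [0, 0, 0]]

```text
clock: 23.45
tool_pos: [0.4768, -0.1472, 0.1794]
orientation: [-179.5, 0.7, 175.5]
force: [-2.0, 1.3, 6.3]
opening: 0.0211
```

```bash
python3 arc.py .05 8;  python3 - <<'E'
from plant import sensors, snapshot
import cv2,pickle; from h import *
s=snapshot("scene"); cv2.imwrite("pics/s17.png",cv2.resize(s["color"][130:290,180:340],(560,560),interpolation=cv2.INTER_CUBIC))
E
```

```text
theta 1.2563798559796997 r 0.17788697648803795 lat 0.00011615619213857082 [-2.   1.3  6.3] [-179.51    0.73  175.54]
1.306 [-0.017  0.001 -0.031]
1.356 [-0.015  0.001 -0.032]
1.406 [-0.013  0.001 -0.033]
1.456 [-0.012  0.001 -0.034]
1.506 [-0.01   0.001 -0.034]
1.556 [-0.008  0.001 -0.035]
1.606 [-0.007  0.001 -0.035]
1.656 [-0.005  0.    -0.035]
```

View pics/s17.png

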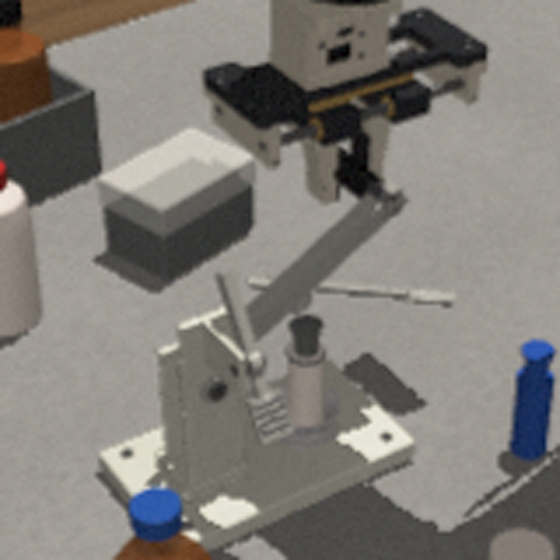

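Call:
send_rows:
  commands:
    - [1, [-0.017, 0.001, -0.031], [0, 0, 0]]
    - [1, [-0.015, 0.001, -0.032], [0, 0, 0]]
    - [1, [-0.013, 0.001, -0.033], [0, 0, 0]]
    - [1, [-0.012, 0.001, -0.034], [0, 0, 0]]
    - [1, [-0.01, 0.001, -0.034], [0, 0, 0]]

```text
clock: 24.0
tool_pos: [0.4605, -0.1458, 0.1396]
orientation: [-179.5, 1.0, 175.6]
force: [-5.2, 2.1, 11.9]
opening: 0.0212
```

```bash
python3 arc.py .04 8
```

```text
theta 1.498589763093336 r 0.17771646743358865 lat 0.00012132049974640705 [-5.2  2.1 11.9] [-179.53    0.97  175.57]
1.539 [-0.008  0.    -0.027]
1.579 [-0.006  0.001 -0.028]
1.619 [-0.005  0.    -0.028]
1.659 [-0.004  0.    -0.028]
1.699 [-0.003  0.    -0.028]
1.739 [-0.001  0.    -0.028]
1.779 [-0.     0.    -0.028]
1.819 [ 0.001 -0.    -0.028]
```

Call:
send_rows:
  commands:
    - [1, [-0.008, 0, -0.028], [0, 0.001, 0]]
    - [1, [-0.006, 0, -0.03], [0, 0.001, 0]]
    - [1, [-0.005, 0, -0.03], [0, 0, 0]]
    - [1, [-0.004, 0, -0.03], [0, 0, 0]]
    - [1, [-0.002, 0, -0.03], [0, 0, 0]]
    - [1, [0, 0, -0.03], [0, 0, 0]]

```text
clock: 24.6
tool_pos: [0.4544, -0.1455, 0.1002]
orientation: [-179.4, 0.3, 175.7]
force: [-12.9, 8.7, 37.1]
opening: 0.021
```

```bash
python3 arc.py .04 3
```

```text
theta 1.7238684999379545 r 0.1775410724941331 lat -0.00011099590403656745 [-12.9   8.7  37.1] [-179.43    0.26  175.66]
1.764 [-0.003  0.001 -0.028]
1.804 [ 0.    -0.    -0.028]
1.844 [ 0.002 -0.    -0.028]
```

Call:
send_rows:
  commands:
    - [1, [0, 0, -0.018], [0, 0, 0]]
    - [1, [0, 0, -0.016], [0, 0, 0]]
    - [1, [0, 0, -0.016], [0, 0, 0]]
    - [1, [0, 0, -0.016], [0, 0, 0]]
    - [1, [0, 0, -0.016], [0, 0, 0]]

```text
clock: 25.1
tool_pos: [0.4545, -0.1455, 0.092]
orientation: [-179.3, 0.3, 175.9]
force: [-14.2, 7.9, 35.5]
opening: 0.0209
```

```bash
python3 arc.py .04 1;  python3 - <<'E'
from plant import sensors, snapshot
import cv2,pickle; from h import *
s=snapshot("scene"); t=snapshot("top"); cv2.imwrite("pics/s18.png",np.hstack([cv2.resize(s["color"][180:290,200:310],(400,400),interpolation=cv2.INTER_CUBIC),cv2.resize(t["color"][140:260,250:370],(400,400))])); cv2.imwrite("pics/s18b.png",s["color"])
E
python3 arc.py .04 1
```

```text
theta 1.770048964254251 r 0.17726060537964267 lat -7.068585889508216e-05 [-14.2   7.9  35.5] [-179.28    0.34  175.91]
1.81 [-0.002  0.    -0.028]
theta 1.7706384645566497 r 0.17727750045746735 lat -4.684661288985316e-05 [-13.8   8.1  34.1] [-179.28    0.33  175.9 ]
1.811 [-0.002  0.    -0.028]
```

View pics/s18.png

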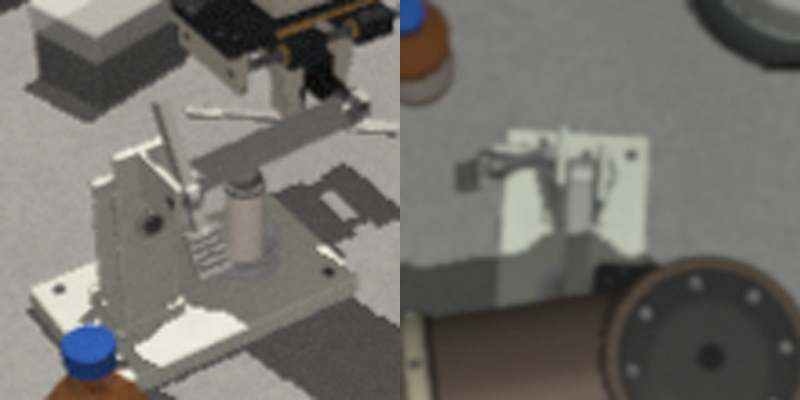

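View pics/s18b.png

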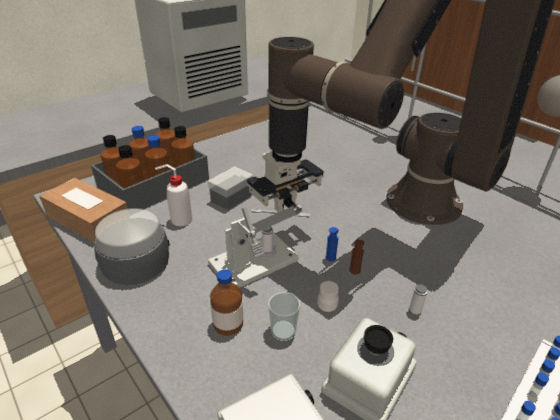

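```bash
python3 - <<'E'
from plant import sensors, snapshot
import cv2,pickle; from h import *
s=snapshot("scene"); t=snapshot("top"); pickle.dump((s,t),open("w18.pkl","wb"))
a=np.radians(-4.94);X=np.array([np.cos(a),np.sin(a)]);Y=np.array([-X[1],X[0]])
o=np.array([.634,-.1077])
for n,c in (("scene",s),("top",t)):
    P=cloud(c).reshape(-1,3); px=(P[:,:2]-o)@X; py=(P[:,:2]-o)@Y
    off=.007 if n=="scene" else 0
    m=(np.abs(py-off)<.02)&(px<.0)&(px>-.2)&(P[:,2]>.085)&(P[:,2]<.16)
    q=np.c_[px,py,P[:,2]][m]
    for b in np.arange(-.2,.0,.02):
        k=(q[:,0]>=b)&(q[:,0]<b+.02)
        if k.sum()>2: print(n,round(b+.01,2),k.sum(),np.round(np.percentile(q[k,2],[10,50,90]),3))
o=sensors.get_obs();print(o["tool_pos"],o["force"])
E
```

```text
scene -0.19 25 [0.116 0.126 0.13 ]
scene -0.17 65 [0.115 0.126 0.129]
scene -0.15 65 [0.114 0.124 0.127]
scene -0.13 65 [0.112 0.123 0.126]
scene -0.11 67 [0.112 0.122 0.125]
scene -0.09 107 [0.092 0.114 0.123]
scene -0.07 110 [0.091 0.112 0.121]
scene -0.05 56 [0.108 0.118 0.121]
scene -0.01 53 [0.088 0.104 0.154]
top -0.09 58 [0.099 0.123 0.126]
top -0.07 61 [0.119 0.122 0.125]
top -0.05 60 [0.119 0.122 0.124]
top -0.03 80 [0.102 0.12  0.133]
top -0.01 98 [0.114 0.122 0.128]
[ 0.45444081 -0.14545187  0.09189704] [-13.44087172   8.14077521  32.84521839]
```

Call:
send_rows:
  commands:
    - [1, [0, 0, -0.012], [0, 0, 0]]
    - [1, [0, 0, -0.011], [0, 0, 0]]
    - [1, [0, 0, -0.01], [0, 0, 0]]

```text
clock: 25.6
tool_pos: [0.4545, -0.1455, 0.0917]
orientation: [-179.2, 0.4, 176.0]
force: [-14.3, 8.9, 33.5]
opening: 0.0215
```

```bash
python3 arc.py .04 1; python3 - <<'E'
from plant import order,snapshot,sensors
import cv2,numpy as np
s=snapshot("scene"); cv2.imwrite("pics/s19.png",cv2.resize(s["color"][180:290,200:310],(560,560),interpolation=cv2.INTER_CUBIC))
print(sensors.get_obs()["tool_pos"],sensors.get_obs()["force"])
E
```

```text
theta 1.7716491314257814 r 0.1772290331232083 lat -8.757083091599698e-05 [-14.3   8.9  33.5] [-179.2     0.43  176.03]
1.812 [-0.002  0.001 -0.028]
[ 0.45449353 -0.1454929   0.09168856] [-13.84629222   8.93964056  34.16106158]
```

View pics/s19.png

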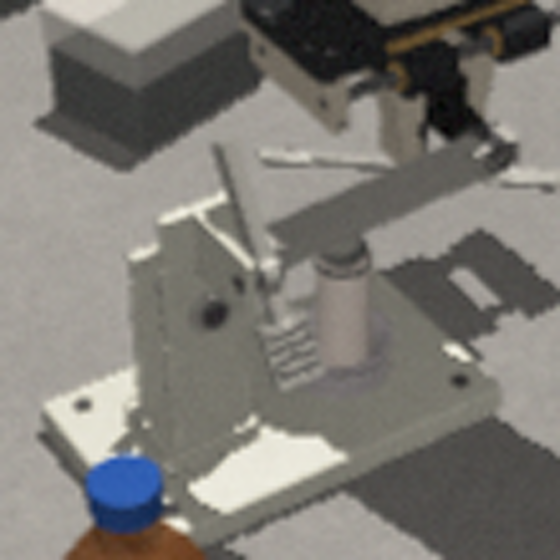

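```bash
python3 -c "
from plant import order,sensors
print(order.close_job()); o=sensors.get_obs(); print(o['clock'],o['tool_pos'],o['force'])"
```

```text
the job is handed in; nothing more can be done
None
the job is handed in; nothing more can be done
```

I carried out every step in order and handed the job in at about 25.7 s with the gripper still holding the lever down. No verdict was reported.

- **Tube choice:** I took the white tube with the raised disc at scene pixel (337, 265). I left alone the used tube at (419, 298) and the blue and brown look-alikes.
- **Mixer:** I pressed the tube's foot into the cup with 11–14 N for over a second. The height stayed at 0.163 m while the force rose, so the cup was at its stop.
- **Nest and catch:** The tube was set in the nest and released upright with its plunger up. I then pressed the tab to its stop, and the picture showed the tongue swung up.
- **Lever:** I pinched the handle (21 mm opening measured) and pulled it round to the stop.

**Last checks:**
- The lever bar came out nearly level, about 1.71–1.74 rad from the depth images.
- The plunger was home under the lever's foot, with the tube upright in the nest and the catch open.
- The force on the tool was about 34 N up, and the pose was steady.
- I saw no bystander moved in the last scene picture; I did not measure their positions again.

**What disagreed:**
- The scene camera read 3–10 mm off the top and wrist cameras in places (x and y), and up to about 14 mm at the cup, so I used the top and wrist readings.
- The handle slid about 5 mm in the grip at the end stop, so the lever angle worked out from the tool position (1.77 rad) is too high. It slid no further after that.
- The tube leaned lightly on the cup, with a sideways force of up to 7 N.

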